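# Put the hinge-fitting kit back in its places

## Robot

A 7-joint arm with a two-finger parallel gripper is mounted at the origin on the work surface. World frame = base frame: x ahead of the robot, y to its left, z up, the work surface at z = 0. Lengths are in m, angles in rad, forces in N, time in s.
With the tool pointing down it reaches from about 0.425 to 0.95 m from the base axis. Payload 4.7 kg.
Tool frame: the origin (TCP) lies between the finger pads; the fingertips stand 25 mm ahead of it and the grasp point (between the pads) lies 6 mm ahead of it; z points along the fingers, y is the line along which they close (so a half turn about z gives the same grasp; the last joint's range is limited). The gripper opens to 85 mm and grips with 20 to 120 N. Pads are 22 mm wide; open, the fingers measure 114 mm over their backs; the gripper's body (76 mm by 85 mm) begins 54 mm behind the grasp point. The pads swing forward as they close: fully open they stand 13 mm farther back than shut.
Start: joints at [-1.185, 0.469, -0.049, 1.532, 0.024, 1.141, -0.082], TCP at [0.272, 0.618, 0.256] pointing down, gripper open.
Joint ranges: [-2.59, 2.59], [-0.33, 1.99], [-1.39, 1.29], [0.1, 2.45], [-1.04, 4.18], [0.21, 1.99], [-2.66, 2.66]. Speed limits (rad/s): [2.57, 2.57, 3.14, 3.14, 3.14, 3.14, 3.14].

## Interface

Orientations are given as a 3x3 rotation matrix whose columns are the frame's x, y, z axes.
In Python, from rig import * gives the robot as it stands. Calls block until the motion is done:
- movep(position, orientation): joint-space move of the TCP to a pose.
- move_l(position, attitude=None, feed=0.15, until_force=None): straight line of the TCP; attitude=None keeps the orientation; feed is the mean speed in m/s. With until_force (N) it stops when the force on the tool has changed by that much, and returns True; else False.
- move_joints(angles): joint-space move.
- command_gripper(opening, newtons=None): finger opening in m; newtons is the grip in N (None keeps the last); returns when the fingers have stopped.
- sleep(seconds).
- inverse_kinematics(position, orientation): joint angles nearest the present ones, or None.
- sense(): the state.
- camera(name): name is "scene" or "side" or "wrist"; returns (picture, depth): 480x640x3 uint8, red, green, blue; 480x640 float32, m along the optical axis (not along the pixel's ray), 0 where there is no reading.
- camera_params(name): a dict with "K" (3x3 intrinsics, pixels), "position" and "rotation" of the camera in the world; the wrist camera has in their place "tool_from_camera" (4x4, takes a point from camera to tool coordinates, whose origin is the TCP and whose axes are the flange's). Camera axes: x right, y down, z forward; pixel columns grow to the right and rows downward; lengths in m; the calibration is good to about 2 mm. The wrist camera is an equidistant fisheye: a pixel r from the principal point sees the ray r / f radians off the axis. A picture is of the moment at which its call begins: read the wrist's pose just before it. camera_params takes no time and is no camera call.
A pose or a line that the arm cannot do raises Unreachable and nothing moves.
- finish_job(): hands the job in; it is judged then, once.
The state is a dict: "time_s": time; "joint_pos": joint angles; "qd": joint speeds; "joint_efforts": joint torques, N m; "position": TCP position; "tcp_rot": TCP orientation; "wrist_force": force on the tool from outside, world axes, zero at the start; "ft_torque": the same for the moment, N m; "finger_gap": finger opening in m; "gripper_force": force on a finger pad.
Only numpy, scipy, OpenCV 4.12 (cv2) and the standard library are available. Lean on these libraries where they do the work, as an engineer would, in place of code of your own. Each camera call takes 0.05 s, during which the arm holds its last target. There are 200 camera calls.

## Task

The cupboard hinges are done: put the kit away. Lay the drill guide, the grey hinge and the steel square flat on the board that bears each one's dark silhouette, lying the way the silhouette shows, and push the white hinge template down into the spring clip until it is fully home, upright on the clip's base. Leave the coffee cup and the wrench where they are.

Things in the scene. Friction and masses are not known exactly. Their poses are not given: they have to be found in the camera images.
- template: White plastic drilling template standing upright: panel 8 mm thick (x), 100 mm long (y), 66 mm tall, with a foot at each end (40 mm along x, 6 along y, 14 high, at y = +-47). Same either way round; 0.11 kg. Origin: centre of its underside, level with the feet's. Grip the panel's top edge across its thickness, fingertips 37 mm or more above its underside to clear the clip.
- guide: Steel drill guide: a plain block 64 (x) x 28 (y) x 26 (z) mm with three dark bores of different size in its top. Either end may lie either way. Origin: centre of its underside. About 0.33 kg.
- hinge: Grey cabinet hinge lying flat: a round cup 35 mm across and 12 mm high and, along its +x, a straight arm 16 mm wide and 18 mm high that reaches to 64 mm from the cup's centre. Origin: centre of the cup's underside. Grip the arm across its width, about 36 mm from the cup's centre. About 0.10 kg.
- square: Steel square (L) lying flat, 0.22 kg: stock 16 mm wide (x), 80 long (y), 18 high, centred at x = -30, y = 0; blade 3 mm thick, 22 wide, flush with the underside, from the stock along +x to x = 68, centred on y = +29. Origin: on the underside, 30 mm from the stock's centre line towards the blade's end. Grip the stock across its width at y = 0 to -10 (the blade joins it from y = 18 on).
- guide_pad: Fixed plywood board 92 (x) x 56 (y) x 5 mm high with a dark rectangular silhouette at its centre, 6 mm larger all round than the drill guide, long along x. Origin: centre of the underside. The drill guide belongs with its origin over this origin, its x along this x (either way round).
- hinge_pad: Fixed plywood board 108 (x) x 60 (y) x 5 mm high with a dark silhouette of disc and bar, 6 mm larger all round than the hinge. Origin: centre of the underside. The hinge belongs with its cup's centre at x = -22 mm, y = 0 and its arm pointing along +x.
- square_pad: Fixed plywood board 126 (x) x 102 (y) x 5 mm high with a dark L-shaped silhouette, 6 mm larger all round than the square. Origin: centre of the underside. The square belongs with its origin at x = -15 mm, y = 0 and its x and y along the board's.
- clip: Fixed spring clip: dark steel base 60 x 60 x 8 mm, cheeks at x = +-28, between them two sprung steel jaws 56 mm long (y), 36 high. Slot along y; mouth narrows from 22 to 6.5 mm, each jaw yields up to 8 mm. Push the template in from above (3 to 8 N), middle over this origin, y along this y, feet outside the base. Home: its underside on the base, 8 mm above origin (centre of base's underside).
- cup: Bystander: small white ceramic coffee cup, 64 mm across, 55 mm high, standing beyond the work. Origin: centre of its underside.
- wrench: Bystander: steel wrench 140 mm long lying on the table beyond the work, along its x. Origin: on its underside.
Not all that is in view belongs to the job. Leave any brown look-alike of the hinge alone. There is more than one size of the clip; the job needs the smaller.

How it is judged:
At the end, for the whole second after the job is handed in: Guide, hinge and square lie flat and at rest on their boards, within 12 mm in x and y and 0.25 rad of their silhouettes, hinge and square the right way round; the template is upright in the clip, down on its base (within 3.5 mm), within 12 mm along and 8 mm across the slot and 0.2 rad (x of guide in the frame of guide_pad between -0.012 and 0.012 m and y of guide in the frame of guide_pad between -0.012 and 0.012 m and z of guide in the frame of guide_pad below 0.009 m and angle between the x axis of guide and the x axis of guide_pad, either way round below 0.25 rad and linear speed of each of guide, hinge, square, template below 0.01 m/s and angle between each of guide, hinge, square, template's own z axis and vertical below 0.1 rad and x of hinge in the frame of hinge_pad between -0.034 and -0.01 m and y of hinge in the frame of hinge_pad between -0.012 and 0.012 m and z of hinge in the frame of hinge_pad below 0.009 m and angle between the x axis of hinge and the x axis of hinge_pad, either way round below 0.25 rad and x of hinge_pad in the frame of hinge between 0.01 and 0.034 m and x of square in the frame of square_pad between -0.027 and -0.003 m and y of square in the frame of square_pad between -0.012 and 0.012 m and z of square in the frame of square_pad below 0.009 m and angle between the x axis of square and the x axis of square_pad, either way round below 0.25 rad and x of square_pad in the frame of square between 0.003 and 0.027 m and x of template in the frame of clip between -0.008 and 0.008 m and y of template in the frame of clip between -0.012 and 0.012 m and z of template in the frame of clip between 0.004 and 0.0115 m and angle between the y axis of template and the y axis of clip, either way round below 0.2 rad); the robot touches nothing.
It fails at once if the coffee cup is moved by more than 20 mm or tipped (angle between cup's own z axis and vertical above 0.4 rad or distance of cup from where it was at the start of the episode above 0.02 m).
It fails at once if the wrench is moved by more than 20 mm (distance of wrench from where it was at the start of the episode above 0.02 m).
It also fails if it takes over 115 s, if anything falls off the work surface, if the arm or the gripper's body presses on something with over 40 N, if the wrist force passes 120 N, or if a joint passes its speed limit or range.

## Working session

There is one attempt and no reset: what is moved stays moved. The work goes in short steps, each a Python script; the robot and the scene stay as the last script left them, time stands still between calls to the robot, and variables do not carry over. Pictures are saved under pics/ and viewed, at most 14 in all, crops included, and the job is handed in when it is done.

```bash
mkdir -p pics; ls
python3 - <<'E'
from rig import *
import cv2,numpy as np
for n in ("scene","side"):
    p,d=camera(n); cv2.imwrite(f"pics/{n}0.png",p[:,:,::-1]); np.savez(f"{n}0.npz",p=p,d=d)
    c=camera_params(n); print(n,c)
print(camera_params("wrist"))
print(sense()["time_s"])
E
```

```text
pics
scene {'K': array([[516.45417324,   0.        , 320.43987272],
       [  0.        , 516.45417324, 240.71853691],
       [  0.        ,   0.        ,   1.        ]]), 'position': array([ 0.98557857, -0.58636654,  0.84991242]), 'rotation': array([[ 0.8189897 ,  0.4204374 , -0.39049745],
       [ 0.57378852, -0.59442642,  0.56340391],
       [ 0.00475407, -0.68548496, -0.72807127]])}
side {'K': array([[536.55081717,   0.        , 320.14709686],
       [  0.        , 536.55081717, 238.63034715],
       [  0.        ,   0.        ,   1.        ]]), 'position': array([-0.00692232, -0.88535521,  0.67487815]), 'rotation': array([[ 0.86105096, -0.26896742,  0.43156432],
       [-0.50848796, -0.44607522,  0.73651673],
       [-0.00558886, -0.8536237 , -0.52086019]])}
{'K': array([[371.64829954,   0.        , 316.73307074],
       [  0.        , 371.64829954, 240.01118508],
       [  0.        ,   0.        ,   1.        ]]), 'tool_from_camera': array([[-6.65945213e-05, -9.59256023e-01, -2.82538276e-01,
         7.19194038e-02],
       [ 9.99999882e-01,  7.18952521e-05, -4.79795052e-04,
        -9.34091663e-04],
       [ 4.80559455e-04, -2.82538275e-01,  9.59255905e-01,
        -1.17613777e-01],
       [ 0.00000000e+00,  0.00000000e+00,  0.00000000e+00,
         1.00000000e+00]])}
0.1
```

View pics/scene0.png

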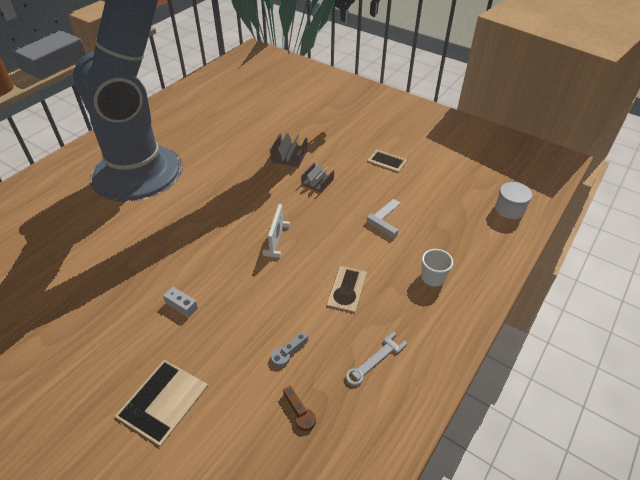

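View pics/side0.png

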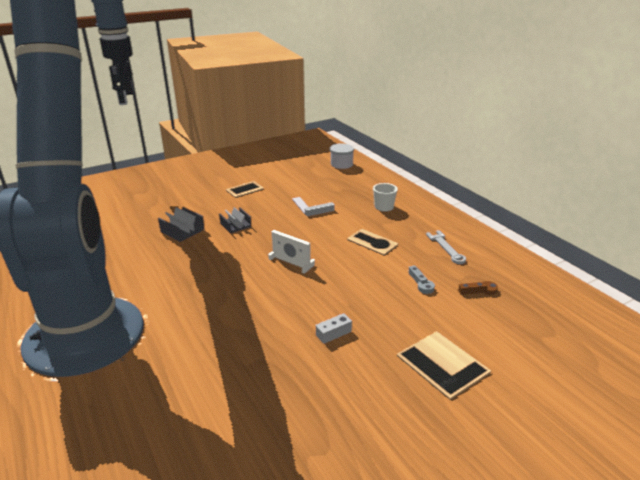

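Scene picture candidates:
- **Clips:** large at (288,148) and small at (317,177). The small one is wanted.
- **Hinges:** grey at (288,349) and brown at (300,410). The grey one is wanted.
- **Template:** (277,233). White look-alikes are the cup at (436,267) and a tin at (514,200).
- **Square:** (384,220). The other steel item is the wrench at (376,360).
- **Guide:** (180,301).
- **Boards:** guide (387,160), hinge (347,289), square (162,400).

Next I'll get rough positions and an overhead wrist look.

```bash
cat > h.py <<'E'
import numpy as np, cv2
from rig import *
DOWN=lambda a: np.array([[np.cos(a),np.sin(a),0],[np.sin(a),-np.cos(a),0],[0,0,-1.]])  # tool x at yaw a, z down
def fixed(n):
    c=camera_params(n); return c["K"],np.array(c["position"]),np.array(c["rotation"])
def ray_fixed(n,uv,z):
    K,p,R=fixed(n); uv=np.atleast_2d(np.asarray(uv,float))
    d=np.c_[(uv-K[:2,2])/[K[0,0],K[1,1]],np.ones(len(uv))]@R.T
    return (p+d*((z-p[2])/d[:,2])[:,None])[:,:2]
def wrist_pose(s):
    c=camera_params("wrist"); T=np.eye(4); T[:3,:3]=s["tcp_rot"]; T[:3,3]=s["position"]
    return c["K"],T@np.array(c["tool_from_camera"])
def ray_wrist(K,T,uv,z):
    uv=np.atleast_2d(np.asarray(uv,float)); q=(uv-K[:2,2])/K[0,0]; r=np.linalg.norm(q,axis=1)+1e-9
    d=np.c_[q*(np.sin(r)/r)[:,None],np.cos(r)]@T[:3,:3].T; p=T[:3,3]
    return (p+d*((z-p[2])/d[:,2])[:,None])[:,:2]
def proj_wrist(K,T,P):
    q=(np.atleast_2d(P)-T[:3,3])@T[:3,:3]; rr=np.linalg.norm(q[:,:2],axis=1)+1e-9
    return q[:,:2]/rr[:,None]*np.arctan2(rr,q[:,2])[:,None]*K[0,0]+K[:2,2]
def ortho(img,K,T,cx,cy,half,z,res=0.0005):
    """top-down picture of plane z about (cx,cy): column = +x, row = -y"""
    n=int(2*half/res); g=(np.arange(n)+.5)*res-half
    X,Y=np.meshgrid(cx+g,cy-g); uv=proj_wrist(K,T,np.c_[X.ravel(),Y.ravel(),np.full(X.size,z)]).astype(np.float32)
    return cv2.remap(img,uv[:,0].reshape(n,n),uv[:,1].reshape(n,n),cv2.INTER_LINEAR)
def look(name,pos,yaw):
    movep(pos,DOWN(yaw)); sleep(.2); s=sense(); p,d=camera("wrist"); K,T=wrist_pose(s)
    np.savez(name+".npz",p=p,d=d,K=K,T=T); return p,d,K,T
E
python3 - <<'E'
from h import *
o=dict(template=(277,233,.03),guide=(180,301,.015),hinge=(288,349,.01),square=(384,220,.01),gpad=(387,160,.005),hpad=(347,289,.005),spad=(162,400,.005),clip=(317,177,.02),bigclip=(288,148,.02),cup=(436,267,.03),wrench=(376,360,.0),brown=(300,410,.01),tin=(514,200,.02))
for k,v in o.items():
    q=ray_fixed("scene",v[:2],v[2])[0]; print(k,q.round(3),np.hypot(*q).round(3))
print(sense()["tcp_rot"].round(2))
E
```

```text
template [0.454 0.012] 0.454
guide [ 0.404 -0.238] 0.468
hinge [ 0.645 -0.198] 0.675
square [0.618 0.203] 0.65
gpad [0.508 0.408] 0.652
hpad [ 0.656 -0.013] 0.656
spad [ 0.526 -0.403] 0.663
clip [0.408 0.23 ] 0.468
bigclip [0.276 0.283] 0.395
cup [0.786 0.126] 0.796
wrench [ 0.789 -0.118] 0.797
brown [ 0.734 -0.282] 0.786
tin [0.842 0.433] 0.946
[[-0.92  0.4  -0.  ]
 [ 0.4   0.92 -0.  ]
 [-0.   -0.   -1.  ]]
```

Run:
```python
from h import *
for n,pos in (("wA",(0.52,0.22,0.33)),("wB",(0.55,-0.22,0.33))):
    p,d,K,T=look(n,pos,np.pi/2)
    o=ortho(p,K,T,0.58,0.2 if n=="wA" else -0.2,0.3,0.005,0.001)
    cv2.imwrite(f"pics/{n}.png",o[:,:,::-1])
print(sense()["time_s"], sense()["joint_pos"].round(2))
```

```text
3.95 [-0.22  0.32  0.69  1.67 -0.21  1.23  0.52]
```

View pics/wA.png

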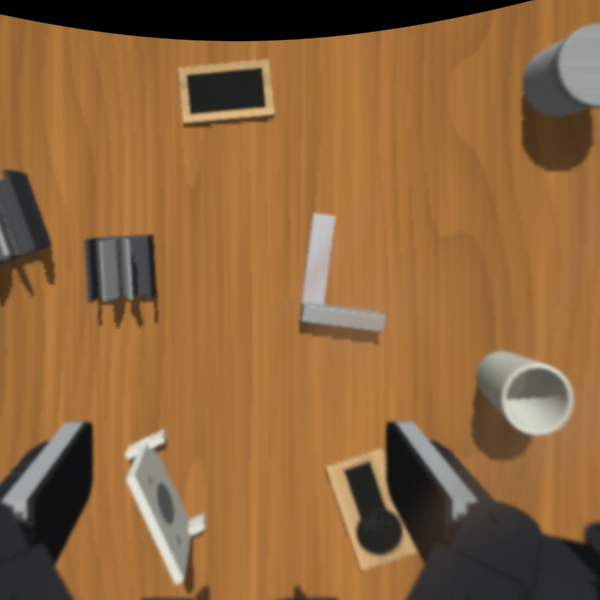

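View pics/wB.png

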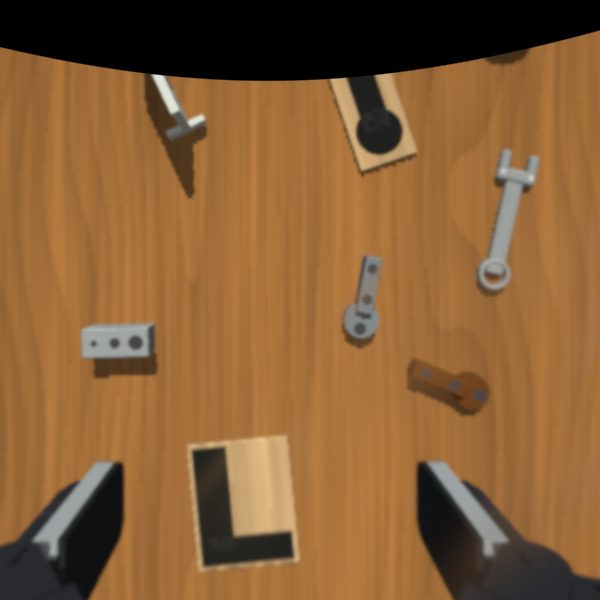

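The overhead views (1 mm/px) show everything:
- **View A:** small clip (120,268), large clip (20,215), guide board (226,92), square (335,300) with its blade pointing +y.
- **View B:** guide (118,342), grey hinge (362,300) with its arm pointing +y, brown look-alike (450,385), square board (243,503) with the blade silhouette pointing +y.

One more look covers the hinge board and template, then I'll measure from height and colour masks.

```bash
cat >> h.py <<'E'
def cloud(f):
    z=np.load(f+".npz"); K,T,p,d=z["K"],z["T"],z["p"],z["d"]
    v,u=np.mgrid[:480,:640]; q=(np.dstack([u,v])-K[:2,2])/K[0,0]; r=np.linalg.norm(q,axis=2)+1e-9
    dirn=np.dstack([q*(np.tan(r)/r)[...,None],np.ones_like(r)])*d[...,None]
    W=dirn@T[:3,:3].T+T[:3,3]; W[d<=0]=9; return p,W,K,T
def rect(pts):
    (c,(w,h),a)=cv2.minAreaRect((np.asarray(pts)*1000).astype(np.float32))
    if w<h: w,h,a=h,w,a+90
    return np.array(c)/1000,w,h,(np.deg2rad(a)+np.pi/2)%np.pi-np.pi/2
def top(f,cx,cy,rad,z0,z1,grey=None):
    p,W,K,T=cloud(f); m=(np.hypot(W[...,0]-cx,W[...,1]-cy)<rad)&(W[...,2]>z0)&(W[...,2]<z1)
    if grey is not None: m&=(cv2.cvtColor(p,cv2.COLOR_RGB2HSV)[...,1]<grey)
    m=cv2.morphologyEx(m.astype(np.uint8),cv2.MORPH_OPEN,np.ones((2,2)))>0
    return W[m]
def dark(f,cx,cy,rad,z=.005,thr=60):
    """largest dark blob on plane z -> world polygon"""
    q=np.load(f+".npz"); res=.0005; o=ortho(q["p"],q["K"],q["T"],cx,cy,rad,z,res)
    m=(o.max(axis=2)<thr).astype(np.uint8)
    c=max(cv2.findContours(m,cv2.RETR_EXTERNAL,cv2.CHAIN_APPROX_NONE)[0],key=cv2.contourArea)[:,0]
    return np.c_[cx-rad+(c[:,0]+.5)*res, cy+rad-(c[:,1]+.5)*res]
E
python3 - <<'E'
from h import *
p,d,K,T=look("wC",(0.55,-0.06,0.33),np.pi/2)
cv2.imwrite("pics/wC.png",ortho(p,K,T,0.56,0.0,0.2,0.005,0.0008)[:,:,::-1])
def show(n,r): print(n,r[0].round(4),"dims",round(r[1],1),round(r[2],1),"ang",round(r[3],3))
for f,cx,cy in (("wA",.46,.0),("wC",.46,.0)):
    show("template "+f,rect(top(f,cx,cy,.09,.061,.071)[:,:2]))
show("guide",rect(top("wB",.40,-.24,.06,.022,.03)[:,:2]))
show("square stock",rect(top("wA",.62,.185,.07,.014,.022)[:,:2]))
show("hinge arm",rect(top("wB",.645,-.2,.06,.0155,.021,90)[:,:2]))
show("clip all",rect(top("wA",.40,.23,.06,.028,.06)[:,:2]))
show("gpad",rect(dark("wA",.506,.408,.065)))
show("hpad",rect(dark("wC",.656,-.01,.08)))
show("spad",rect(dark("wB",.523,-.403,.08)))
t=top("wA",.40,.23,.06,.02,.07); print("clip z",np.percentile(t[:,2],[5,50,95]).round(4))
t=top("wC",.46,0,.09,.03,.08); print("template z",np.percentile(t[:,2],[50,95,99]).round(4))
print(sense()["time_s"])
E
```

```text
template wA [4.6833 4.4986] dims 12472.6 128.9 ang 0.817
template wC [4.6941 4.5098] dims 12442.0 93.7 ang 0.814
guide [4.6977 4.3542] dims 12663.7 60.5 ang 0.819
square stock [4.8161 4.5659] dims 12192.6 79.8 ang 0.808
hinge arm [4.8074 4.4042] dims 12441.7 42.2 ang 0.835
clip all [4.6696 4.6116] dims 12330.3 82.9 ang 0.799
gpad [0.5061 0.4091] dims 72.7 36.3 ang 0.094
hpad [0.6456 0.0076] dims 53.8 24.7 ang -1.272
spad [ 0.5229 -0.4039] dims 113.6 87.5 ang -1.472
clip z [0.0097 0.0291 0.0364]
template z [0.0642 0.067  0.0677]
4.8833
```

View pics/wC.png

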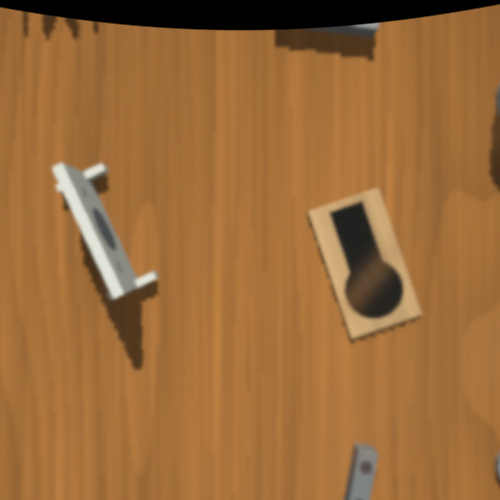

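```bash
sed -i 's/    m=cv2.morphologyEx(m.astype(np.uint8),cv2.MORPH_OPEN,np.ones((2,2)))>0/    m\&=cv2.morphologyEx(m.astype(np.uint8),cv2.MORPH_OPEN,np.ones((3,3)))>0/' h.py
python3 - <<'E'
from h import *
def show(n,r): print(n,r[0].round(4),"dims",round(r[1],1),round(r[2],1),"ang",round(r[3],3))
for f,cx,cy in (("wA",.46,.0),("wC",.46,.0)):
    show("template "+f,rect(top(f,cx,cy,.09,.061,.071)[:,:2]))
show("guide",rect(top("wB",.40,-.24,.06,.022,.03)[:,:2]))
show("square stock",rect(top("wA",.62,.185,.07,.014,.022)[:,:2]))
show("square blade",rect(top("wA",.60,.24,.06,.001,.006,60)[:,:2]))
show("hinge all",rect(top("wB",.645,-.2,.06,.0085,.021,90)[:,:2]))
t=top("wB",.645,-.2,.06,.0155,.021,90)[:,:2]; show("hinge arm",rect(t))
show("clip all",rect(top("wA",.40,.23,.055,.028,.06)[:,:2]))
show("clip all",rect(top("wA",.40,.23,.055,.005,.06)[:,:2]))
for th in (60,80,100): show("hpad",rect(dark("wC",.656,-.01,.08,thr=th)))
# clip height map / side view
z=np.load("wA.npz"); o=ortho(z["p"],z["K"],z["T"],.40,.232,.05,.036,.0002); 
o2=ortho(z["p"],z["K"],z["T"],.40,.232,.05,.008,.0002)
cv2.imwrite("pics/clip.png",np.hstack([o,o2])[:,:,::-1][:, ::1][:500,:800] if 0 else cv2.resize(np.hstack([o,o2]),(800,400))[:,:,::-1])
E
```

```text
template wA [0.4472 0.0146] dims 100.3 9.8 ang -1.135
template wC [0.4468 0.0147] dims 100.4 9.7 ang -1.133
guide [ 0.4024 -0.2383] dims 65.2 28.7 ang 0.042
square stock [0.6206 0.1848] dims 78.8 17.1 ang -0.125
square blade [0.5987 0.2405] dims 89.9 22.5 ang 1.444
hinge all [ 0.6403 -0.1961] dims 80.0 32.6 ang 1.536
hinge arm [ 0.6466 -0.1841] dims 56.1 16.5 ang 1.372
clip all [0.4047 0.2345] dims 61.1 59.6 ang 0.055
clip all [0.4046 0.2342] dims 61.8 60.3 ang 0.066
hpad [0.6456 0.0076] dims 53.8 24.7 ang -1.272
hpad [0.6461 0.0029] dims 65.8 29.1 ang -1.357
hpad [ 0.6493 -0.01  ] dims 92.1 43.2 ang -1.107
```

View pics/clip.png

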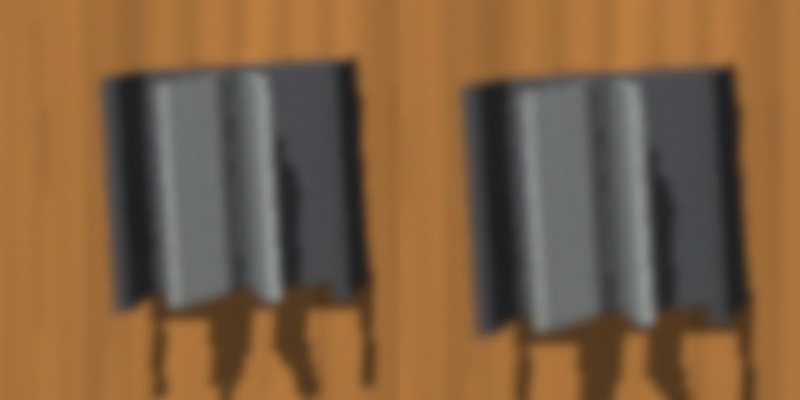

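```bash
cat >> h.py <<'E'
H=.17
def grip_pose(o,g,rel):   # o=(x,y,th) object, g = grip point in object frame
    c,s=np.cos(o[2]),np.sin(o[2]); return np.array([o[0]+c*g[0]-s*g[1],o[1]+s*g[0]+c*g[1]]),o[2]+rel
def choose(poses):        # half turn that keeps the last joint nearest its middle over all poses
    best=None
    for k in (-1,0,1,2):
        js=[inverse_kinematics([*p,z],DOWN(y+k*np.pi)) for p,y,z in poses]
        if any(j is None for j in js): continue
        m=max(abs(j[6]) for j in js)
        if best is None or m<best[0]: best=(m,k*np.pi)
    return best
def pick(o,g,rel,t,z,zt,width,N):
    p,y=grip_pose(o,g,rel); q,yq=grip_pose(t,g,rel)
    best=choose([(p,y,z),(p,y,H),(q,yq,zt),(q,yq,H)]); print("j7,flip",best); k=best[1]
    command_gripper(min(.08,width+.035)); movep([*p,H],DOWN(y+k))
    hit=move_l([*p,z+.02],feed=.2) or move_l([*p,z],feed=.08,until_force=12)
    command_gripper(0,N); s=sense(); print("hit",hit,"gap",s["finger_gap"],"z",s["position"][2])
    move_l([*p,H],feed=.2); print("held gap",sense()["finger_gap"],"t",sense()["time_s"])
    return q,yq+k
def place(q,y,zt,width):
    movep([*q,H],DOWN(y)); move_l([*q,zt+.015],feed=.2)
    hit=move_l([*q,zt-.002],feed=.03,until_force=6); s=sense()
    print("placed hit",hit,"z",s["position"].round(4),"want",zt)
    command_gripper(min(.08,width+.03)); move_l([*q,H],feed=.2); print("t",sense()["time_s"])
GUIDE=(.4024,-.2383,.042); GPAD=(.5061,.4091,.092)
SQ_TH=1.446; SQ=(.6206+.030*np.cos(SQ_TH),.1848+.030*np.sin(SQ_TH),SQ_TH); SPAD=(.5229,-.4039,1.672)
HG=(.6466-.036*np.cos(1.372),-.1841-.036*np.sin(1.372),1.372); HPAD=(.6522,-.0106,1.90)
def off(p,dx): return (p[0]+dx*np.cos(p[2]),p[1]+dx*np.sin(p[2]),p[2])
TEMPL=(.4470,.0147,-1.134+np.pi-np.pi/2); CLIP=(.4045,.2343,.06)
E
python3 - <<'E'
from h import *
z=.031
q,y=pick(GUIDE,(0,0),0,GPAD,z,z+.005,.028,60)
place(q,y,z+.005,.028)
E
```

```text
j7,flip (np.float64(1.875065667187845), 0.0)
hit False gap 0.026790565325801364 z 0.031636354669334094
held gap 0.02672905107103657 t 8.7333
placed hit True z [0.506  0.4094 0.0367] want 0.036
t 13.5417
```

Run:
```python
from h import *
command_gripper(.085)
p,d,K,T=look("wD",(.4045,.2343,.2),np.pi/2+.06)
for z0 in (.005,.028,.033):
    r=rect(top("wD",.4045,.2343,.05,z0,.05)[:,:2]); print(z0,r[0].round(4),round(r[1],1),round(r[2],1),round(r[3],3))
o=ortho(p,K,T,.4045,.2343,.05,.036,.0002)
g=ortho(p,K,T,.506,.409,.075,.005,.0003)
cv2.imwrite("pics/wD.png",np.hstack([cv2.resize(o,(400,400)),cv2.resize(p,(400,300))[:, :] if 0 else cv2.copyMakeBorder(cv2.resize(p,(400,300)),0,100,0,0,0)])[:,:,::-1])
print(sense()["time_s"])
```

```text
0.005 [0.4046 0.234 ] 60.4 60.3 0.061
0.028 [0.4046 0.2341] 60.4 59.9 0.06
0.033 [0.4046 0.2342] 56.2 27.4 -1.515
15.425
```

View pics/wD.png

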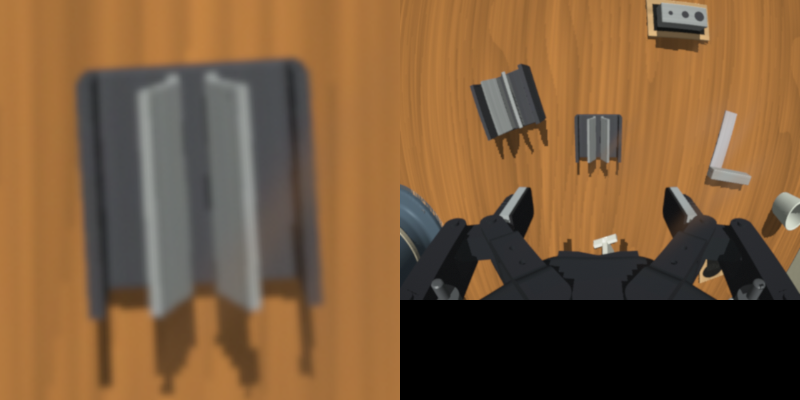

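The close crop confirms the small clip, with a 60 mm base, its centre at (0.4046, 0.234) and the slot at about 0.06 rad from world y. The guide sits centred on its board at the top right. The square and hinge are next.

```bash
python3 - <<'E'
from h import *
z=.030
g=(-.030,-.004)
q,y=pick(SQ,g,np.pi/2,off(SPAD,-.015),z,z+.005,.016,70)
place(q,y,z+.005,.016)
g=(.036,0)
q,y=pick(HG,g,0,off(HPAD,-.022),z,z+.005,.016,50)
place(q,y,z+.005,.016)
p,d,K,T=look("wE",(.55,-.15,.33),np.pi/2)
E
python3 - <<'E'
from h import *
z=np.load("wE.npz"); cv2.imwrite("pics/wE.png",ortho(z["p"],z["K"],z["T"],.58,-.2,.3,.005,.001)[:,:,::-1])
E
```

```text
j7,flip (np.float64(1.5542878918450604), -3.141592653589793)
hit False gap 0.013786908516975675 z 0.030611808862732265
held gap 0.014254381600749995 t 19.3417
placed hit True z [ 0.5316 -0.4482  0.0357] want 0.034999999999999996
t 24.1083
j7,flip (np.float64(0.5620256712448365), 0.0)
hit False gap 0.014262642521679837 z 0.030564370136206234
held gap 0.014225649611083116 t 27.85
placed hit True z [0.6477 0.0029 0.0355] want 0.034999999999999996
t 31.1167
```

View pics/wE.png

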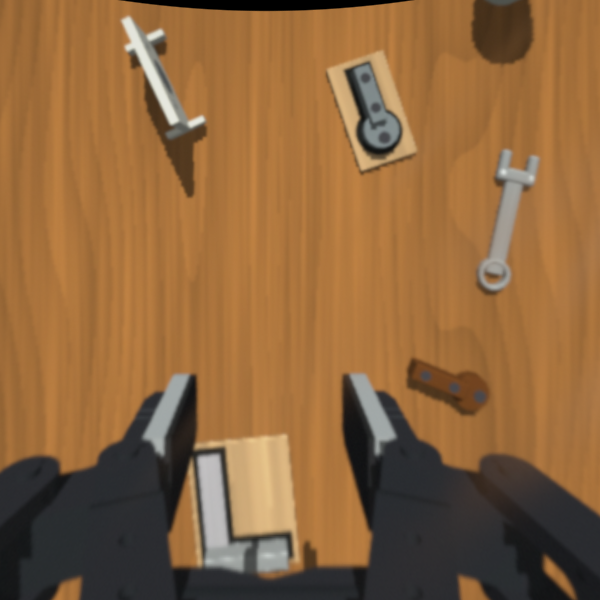

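The hinge at (373,110) and the square at (240,510) lie inside their silhouettes, with the brown hinge and the wrench untouched. Now the template.

Run:
```python
from h import *
z=.067; zt=z+.008
q,y=pick(TEMPL,(0,0),np.pi/2,(.4046,.2342,.058),z,zt,.008,90)
movep([*q,H],DOWN(y)); move_l([*q,zt+.042],feed=.15); print("above",sense()["position"].round(4))
hit=move_l([*q,zt-.003],feed=.03,until_force=25); s=sense()
print("pushed",hit,s["position"].round(4),"want",zt,s["wrist_force"].round(1),s["finger_gap"])
command_gripper(.04); move_l([*q,.2],feed=.2)
p,d,K,T=look("wF",(.4046,.17,.28),np.pi/2+.058)
t=top("wF",.4046,.2342,.07,.055,.1); r=rect(t[t[:,2]>np.percentile(t[:,2],98)-.006][:,:2])
print(r,"top z",np.percentile(t[:,2],[50,90,98]).round(4))
im,_=camera("side"); cv2.imwrite("pics/end.png",cv2.resize(im[140:420,120:520],(800,560))[:,:,::-1]); print(sense()["time_s"])
```

```text
j7,flip (np.float64(0.6314003505891989), 0.0)
hit False gap 0.005895647522612339 z 0.0676436829427354
held gap 0.006478215270173445 t 35.5833
above [0.4053 0.2331 0.1171]
pushed True [0.4049 0.2343 0.0756] want 0.07500000000000001 [-1.4 -0.1  5.3] 0.006668325299683907
(array([0.40469867, 0.23412215]), 99.04058837890625, 7.741805553436279, np.float64(-1.5106101594830017)) top z [0.0741 0.0751 0.0757]
40.2417
```

View pics/end.png

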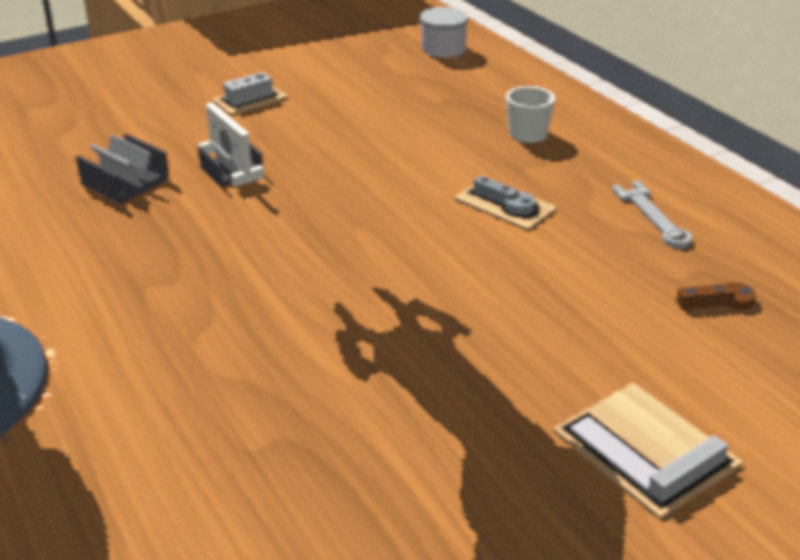

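The template is home: its top is at about 0.075 m, 8 mm above where it stood on the table, and it is centred within 1 mm. I'll check the three laid parts numerically before handing in.

Run:
```python
from h import *
def loc(c,pad):
    d=np.array(c)-pad[:2]; k,s=np.cos(pad[2]),np.sin(pad[2]); return np.round([k*d[0]+s*d[1],-s*d[0]+k*d[1]],4)
look("wG",(.5,-.5,.3),np.pi/2); look("wH",(.62,-.1,.3),np.pi/2); look("wI",(.5,.33,.3),np.pi/2)
r=rect(top("wG",.53,-.449,.06,.019,.027)[:,:2]); print("stock (want -.045,0)",loc(r[0],SPAD),r[1:],"want long",SPAD[2]-np.pi/2)
r=rect(dark("wH",.652,-.01,.08,thr=70)); print("hinge dark+",r)
r=rect(top("wH",.648,.0,.06,.0205,.026)[:,:2]); print("arm (want .014,0)",loc(r[0],HPAD),r[1:],"want",HPAD[2]-np.pi)
r=rect(top("wI",.506,.409,.06,.027,.035)[:,:2]); print("guide (0,0)",loc(r[0],GPAD),r[1:],"want",GPAD[2])
print(sense()["time_s"])
```

```text
stock (want -.045,0) [-0.0461  0.0004] (79.97728729248047, 16.60789680480957, np.float64(0.10592046626425722)) want long 0.10120367320510337
hinge dark+ (array([ 0.652125, -0.010125]), 92.02227783203125, 43.16508865356445, np.float64(-1.2490457540381597))
arm (want .014,0) [0.014  0.0007] (55.74655532836914, 16.721986770629883, np.float64(-1.2429360963128682)) want -1.2415926535897932
guide (0,0) [-0.0007 -0.0012] (63.43804168701172, 28.10647964477539, np.float64(0.0871718454796131)) want 0.092
46.5833
```

All parts are within about 1 mm of where they belong, so I'm handing the job in.

```bash
python3 -c "
from rig import *
print(finish_job())"
```

```text
the job is handed in; nothing more can be done
None
```

The job is handed in at about 47 s: the guide, hinge and square lie on their silhouettes within about 1.5 mm, the template is fully home in the small clip, and the cup and wrench were left alone.

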